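# Hold the thickness gauge flush on the sloped plate

## Task

Pick up the yellow thickness gauge, gripping its thin housing lightly (about 15 N, never above 35 N), and bring it down on the bright ground spot in the middle of the tilted steel plate, tilted to match the plate's slope, so that the gauge sits flush and all three sprung copper feet are pressed in evenly, about half-way. The plate's slope is set anew each time and must be found by touch or by eye; press gently (the probe must never bear on the plate with more than 25 N), leave the other things on the bench alone, and finish while still holding the gauge pressed flush there: do not let go.

Things in the scene. Friction and masses are not known exactly. Their poses are not given: they have to be found in the camera images.
- gauge_grip (a point): centre of the gauge's yellow upright grip block, 44 (x) x 32 (y) x 60 high, display on top. The block stands on a black round base 72 dia x 16 high with three copper feet under it. The point is 54 mm above the feet's tips, 30 above the base's top, 30 below the block's top. z up along the gauge. Gauge mass 0.19 to 0.28 kg.
- gauge_sole (a point): point on the gauge's axis in the plane of the tips of its three feet when fully out, 54 mm below gauge_grip; same axes. The round base's underside is 8 mm above it.
- foot_a (a joint): sprung copper foot a of the gauge, a 10 mm ball: 0 = fully out (as at rest and standing on the bench), grows in metres as it is pressed into the gauge, 0.003 = fully in. It begins to move at 1.5 N and takes 3 N fully in. It stands 27 mm from the gauge's axis, 0 degrees from the gauge's +x direction.
- foot_b (a joint): sprung copper foot b of the gauge, a 10 mm ball: 0 = fully out (as at rest and standing on the bench), grows in metres as it is pressed into the gauge, 0.003 = fully in. It begins to move at 1.5 N and takes 3 N fully in. It stands 27 mm from the gauge's axis, 120 degrees (counterclockwise from above) from the gauge's +x direction.
- foot_c (a joint): sprung copper foot c of the gauge, a 10 mm ball: 0 = fully out (as at rest and standing on the bench), grows in metres as it is pressed into the gauge, 0.003 = fully in. It begins to move at 1.5 N and takes 3 N fully in. It stands 27 mm from the gauge's axis, 240 degrees (counterclockwise from above) from the gauge's +x direction.
- positioner: blue fixed stand, base 170 (x) x 200 (y) x 12; origin under its centre, z up. Two cheeks at y = +-88 mm (12 thick, 60 long in x, 106 high) carry a brown plate 150 x 150 x 12, tilted about the stand's y axis through the middle of its top surface: -x edge (nearer the robot) low, +x edge high. Slope 0.1 to 0.6 rad, new each time, not given. Firmly clamped: does not give under 25 N.
- spot (a point): centre of the bright ground spot, a bare disc 92 dia in the middle of the brown plate's top surface, 100 mm above the bench. It lies on the tilt axis, so its place does not depend on the slope; its axes are those of the stand, NOT of the sloped plate.
- jar: bystander: jar of anti-spatter paste, green lid, 68 dia x 70 high; origin at its underside
- square: bystander: red magnetic welding square, flat, 78 x 60 x 24; origin at its underside
- wire_brush: bystander: wire brush lying flat, about 250 long; origin at its underside
- hammer: bystander: hammer lying flat, about 300 long; origin at its underside
- coupon: bystander: bare steel plate lying flat, 100 x 60 x 10; origin at its underside
Not all that is in view belongs to the job. There is more than one size of the part that bears gauge_grip; the job needs the middle-sized.

How it is judged (in metres and radians):
On the way:
1. the gauge is lifted clear of the bench in the gripper (height (world z) of gauge_sole above 0.03 m and contact force between the fingers and gauge above 1 N and contact force between gauge and positioner below 0.1 N), for 0.2 s.
At the end, for the whole second after the job is handed in: The gauge is still gripped by the fingers and at rest, its axis within 14 mm of the spot's centre, all three sprung feet pressed in by 0.6 to 2.4 mm of their 3 mm (so it is flush on the slope), bearing on the plate with 3 to 20 N (distance between gauge_sole and spot below 0.014 m and value of joint foot_a between 0.0006 and 0.0024 m and value of joint foot_b between 0.0006 and 0.0024 m and value of joint foot_c between 0.0006 and 0.0024 m and contact force between gauge and positioner between 3 and 20 N and contact force between the fingers and gauge above 1 N and linear speed of gauge below 0.01 m/s); the arm keeps its last pose, push and grip.
It fails at once if the gauge bears on the plate with more than 25 N (contact force between gauge and positioner above 25 N).
It fails at once if the gauge's housing is squeezed with more than 35 N (contact force between the fingers and gauge above 70 N).
It fails at once if another thing on the bench is disturbed (moved more than 30 mm) (distance of any of jar, square, wire_brush, hammer, coupon from where it was at the start of the episode above 0.03 m).
It also fails if it takes over 67 s, if anything falls off the work surface, if the arm or the gripper's body presses on something with over 40 N, if the wrist force passes 120 N, or if a joint passes its speed limit or range.

## Robot

A 6-joint arm with a two-finger parallel gripper is mounted at the origin on the work surface. World frame = base frame: x ahead of the robot, y to its left, z up, the work surface at z = 0. Lengths are in mm, angles in degrees, forces in N, time in s.
With the tool pointing down it reaches from about 300 to 850 mm from the base axis. Payload 4.2 kg.
Tool frame: the origin (TCP) lies midway between the tips of the shut fingers; the grasp point (between the pads) lies 19 mm behind it (env.grip_point_offset is the distance from the TCP to the grasp point, in mm); z points along the fingers, x is the direction in which the jaws open and shut, and the axes are right-handed (so a half turn about z gives the same grasp; the last joint's range is limited). The gripper opens to 91 mm and grips with 3 to 60 N. Pads are 32 mm wide; open, the fingers measure 118 mm over their backs; the gripper's body (76 mm by 178 mm) begins 60 mm behind the grasp point.
Start: joints at [64.229, 18.312, 89.639, -0, 72.044, -1.146], TCP at [239.6, 522.719, 213.976] pointing down, gripper open.
Joint ranges: [-177.97, 177.97], [-48.28, 115.42], [12.27, 149.76], [-77.06, 257.06], [2.81, 150.46], [-146.56, 146.56]. Speed limits (degrees/s): [147.25, 147.25, 180, 180, 180, 180].

## Interface

Orientations are given as [roll, pitch, yaw] about the fixed x, y, z axes, in that order (R = Rz(yaw) Ry(pitch) Rx(roll)).
In Python, from workcell import env gives the robot as it stands.
- The arm moves only by the shell command python3 -m pendant 'ROWS' [FORCE]. ROWS is JSON, a list of rows, each an object with "xyz": the shift along the tool's x, y, z in m, a list of three; "roll": the turn about the tool's z in degrees; "jaw": the closure, from 0 (fully open) to 1 (shut). A call has exactly 8 rows; each row is the pose to reach, as a shift and turn from the pose commanded when the call began, along the tool's axes at that moment; what a row does not reach only later rows make up. A row lasts 1/8 s, in which the tool goes at most 62.5 mm and 10.7 degrees, less where a joint would pass 70% of its speed; a pose out of reach is approached as far as the arm can. A call with a gripper value outside its range is refused whole. The fingers move at their own pace and stop on an object; FORCE is the grip in N (left out, the last holds). Time passes only in rows, so rows that repeat a pose let the fingers close, or fill a call up. It gives the time, the measured TCP pose, the force and the opening at its end, in the units of the state.
- env.state(): the state, without advancing time (a new reading comes with each control period).
- env.grab_frame(name): name is "scene" or "side" or "wrist"; returns (picture, depth): 420x560x3 uint8, blue, green, red; 420x560 float32, mm along the optical axis (not along the pixel's ray), 0 where there is no reading.
- env.camera_params(name): a dict with "camera_matrix" (3x3 intrinsics, pixels), "cam_to_world" (4x4, takes a point from camera to world coordinates); the wrist camera has in their place "hand_eye" (4x4, takes a point from camera to tool coordinates, whose origin is the TCP and whose axes are the tool frame's). Camera axes: x right, y up, looking along -z (the intrinsics and any distortion apply to the point x, -y, -z); pixel columns grow to the right and rows downward; lengths in mm; the calibration is good to about 2 mm. A picture is of the moment at which its call begins: read the wrist's pose just before it. camera_params takes no time and is no camera call.
- env.job_done(): hands the job in, once; it reports no verdict.
The state is a dict: "time_s": time; "qpos": joint angles; "qvel": joint speeds; "effort": joint torques, N m; "ee_pos": TCP position; "ee_rot": TCP orientation; "force": force on the tool from outside, world axes, zero at the start; "torque": the same for the moment, N m; "gripper_width": finger opening in mm.
Only numpy, scipy, OpenCV 4.12 (cv2) and the standard library are available. Lean on these libraries where they do the work, as an engineer would, in place of code of your own. Each camera call takes 0.05 s, during which the arm holds its last target. There are 200 camera calls.

## Working session

There is one attempt and no reset: what is moved stays moved. The work goes in short steps, Python scripts to look and compute and a shell command to move; the robot and the scene stay as the last step left them, time stands still between calls to the robot, and variables do not carry over. Pictures are saved under pics/ and viewed, about 8 in all and at most 12, crops included, and the job is handed in when it is done.

```bash
ls; mkdir -p pics
cat > h.py <<'E'
import numpy as np, cv2
from scipy.spatial.transform import Rotation as R
from workcell import env
def grab(n):
    s=env.state(); im,d=env.grab_frame(n); p=env.camera_params(n); K=np.array(p["camera_matrix"])
    if n=="wrist":
        T=np.eye(4);T[:3,:3]=R.from_euler('xyz',s["ee_rot"],degrees=True).as_matrix();T[:3,3]=s["ee_pos"];M=T@np.array(p["hand_eye"])
    else: M=np.array(p["cam_to_world"])
    v,u=np.mgrid[:420,:560]
    x=(u-K[0,2])/K[0,0];y=(v-K[1,2])/K[1,1]
    P=np.stack([x*d,-y*d,-d],-1)@M[:3,:3].T+M[:3,3]; P[d==0]=np.nan
    return im,d,P,K,M
E
python3 - <<'E'
from h import *
print(env.state()); print({k:v for k,v in env.camera_params("scene").items()})
A=[]
for n in("scene","side"):
    im,d,P,K,M=grab(n); np.savez(f"{n}.npz",im=im,P=P,K=K,M=M); cv2.imwrite(f"pics/{n}0.png",im); print(n,M[:3,3].round())
E
```

```text
pics
{'time_s': 0.0, 'qpos': array([ 6.42299595e+01,  1.83507123e+01,  8.97075725e+01,  7.67203425e-05,
        7.20423601e+01, -1.14571980e+00]), 'qvel': array([-0.01547951,  0.06693487, -0.08677202, -0.04836277, -0.02288806,
        0.00961887]), 'effort': array([ 7.00469045e-04, -4.12463737e+01, -2.31970149e+01,  7.26806559e-02,
        4.56826645e-02, -1.42259423e-04]), 'ee_pos': array([239.35921012, 522.2520924 , 213.12167958]), 'ee_rot': array([-1.79997915e+02,  1.00623342e-01,  6.53756574e+01]), 'force': array([0.09786823, 0.74718412, 0.30716621]), 'torque': array([-0.02208765, -0.01233441,  0.0457425 ]), 'gripper_width': 90.8298263448452}
{'camera_matrix': array([[464.88772827,   0.        , 277.77455473],
       [  0.        , 464.88772827, 208.00697047],
       [  0.        ,   0.        ,   1.        ]]), 'cam_to_world': array([[ 8.00048809e-01, -5.04044301e-01,  3.25363252e-01,
         9.78035773e+02],
       [ 5.99929270e-01,  6.74519439e-01, -4.30242253e-01,
        -5.39866676e+02],
       [-2.60268252e-03,  5.39409741e-01,  8.42039404e-01,
         1.15034839e+03],
       [ 0.00000000e+00,  0.00000000e+00,  0.00000000e+00,
         1.00000000e+00]])}
scene [ 978. -540. 1150.]
side [ 522. -881. 1079.]
```

View pics/scene0.png

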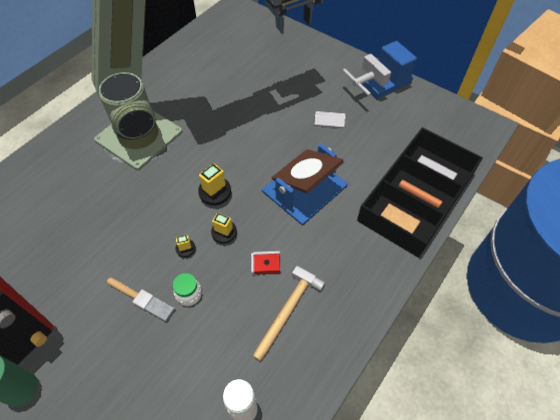

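View pics/side0.png

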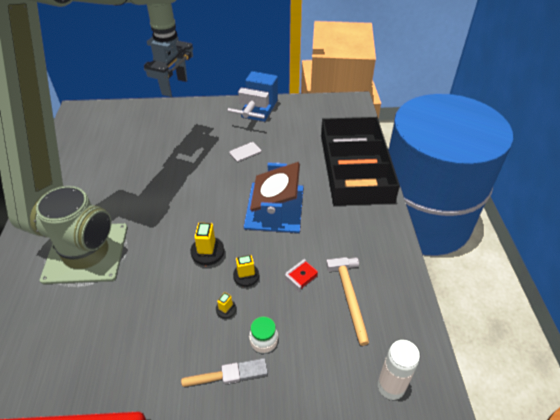

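Three yellow gauges can be confused. In the scene view they are the large at (212,182), the middle at (222,226) and the small at (183,243). The side view shows the same three at (205,240), (245,268) and (226,304). The middle one is wanted, so I'll check its sizes from depth. The plate's white spot is at (306,168).

Run:
```python
from h import *
for n in("scene","side"):
    z=np.load(f"{n}.npz");im,P=z["im"],z["P"]
    hsv=cv2.cvtColor(im,cv2.COLOR_BGR2HSV); H,S,V=cv2.split(hsv)
    m=((H>20)&(H<35)&(S>150)&(V>90)).astype(np.uint8)
    k,l,st,c=cv2.connectedComponentsWithStats(m)
    print(n)
    for i in range(1,k):
        if st[i,4]>40 and np.nanmax(P[l==i][:,2])<200 and abs(c[i][0]-220)<60:
            q=P[l==i];u,v=c[i].astype(int)
            # all points in a 60mm neighbourhood (block + base)
            c0=np.nanmedian(q,0); top=np.nanpercentile(q[:,2],98)
            D=np.hypot(P[...,0]-c0[0],P[...,1]-c0[1])
            t=P[(abs(P[...,2]-top)<5)&(D<60)]
            r=cv2.minAreaRect(t[:,:2].astype(np.float32))
            b=P[(P[...,2]>8)&(P[...,2]<26)&(D<75)]
            print(c[i].round(),"top",top.round(1),"topface",np.round(r[0],1),np.round(r[1],1),round(r[2],1),"base ext",np.nanmin(b,0).round(),np.nanmax(b,0).round())
    # spot + plate
    w=(V>190)&(S<40)&(P[...,2]>75)&(P[...,2]<125)&(P[...,0]>400)
    k,l,st,c=cv2.connectedComponentsWithStats(w.astype(np.uint8));i=1+st[1:,4].argmax()
    q=P[l==i];m0=q.mean(0);nn=np.linalg.svd(q-m0)[2][2];nn*=np.sign(nn[2])
    print("spot",c[i],st[i,4],m0.round(1),"n",nn.round(3),"slope",np.arccos(nn[2]).round(3),"dir",np.degrees(np.arctan2(nn[1],nn[0])).round(1), "rms",((q-m0)@nn).std().round(2))
    # plate: brown
    bm=(H<15)&(S>80)&(np.linalg.norm(P-m0,axis=-1)<115)&(P[...,2]>50)
    q=P[bm|(l==i)];q=q[abs((q-m0)@nn)<4];mm=q.mean(0);n2=np.linalg.svd(q-mm,full_matrices=False)[2][2];n2*=np.sign(n2[2])
    print("plate",mm.round(1),n2.round(3),np.arccos(n2[2]).round(3),np.degrees(np.arctan2(n2[1],n2[0])).round(1),len(q))
im=cv2.imread("pics/scene0.png");cv2.imwrite("pics/crop1.png",cv2.resize(im[120:280,160:370],None,fx=3.5,fy=3.5,interpolation=2))
```

```text
scene
[213. 183.] top 113.0 topface [355.4 -28.9] [57.6 44.1] 86.5 base ext [315. -76.   8.] [432.  13.  26.]
[223. 227.] top 85.2 topface [ 465.1 -115.3] [44.  30.7] 12.4 base ext [ 429. -151.    9.] [503. -79.  26.]
[184. 245.] top 63.0 topface [ 412.8 -217.3] [32.3 23.7] 56.2 base ext [ 388. -244.    9.] [ 439. -190.   26.]
spot [305.97266515 167.99316629] 439 [554.7 153.5  98.8] n [-0.457  0.072  0.887] slope 0.481 dir 171.0 rms 1.41
plate [561.2 149.7 102.1] [-0.452  0.067  0.889] 0.475 171.5 1427
side
[205. 241.] top 112.6 topface [355.2 -28.9] [56.8 40.9] 85.4 base ext [307. -75.   9.] [402.  15.  26.]
[245. 268.] top 83.7 topface [ 464.4 -115.5] [43.2 33.1] 8.8 base ext [ 429. -151.    8.] [499. -87.  26.]
[225. 305.] top 63.1 topface [ 411.6 -217.5] [32.2 24.3] 58.9 base ext [ 387. -244.    9.] [ 439. -195.   26.]
spot [274.22807018 184.65789474] 456 [555.8 153.3  98.1] n [-0.456  0.072  0.887] slope 0.48 dir 171.1 rms 1.68
plate [559.2 149.4  99.9] [-0.455  0.068  0.888] 0.478 171.5 1311
```

View pics/crop1.png

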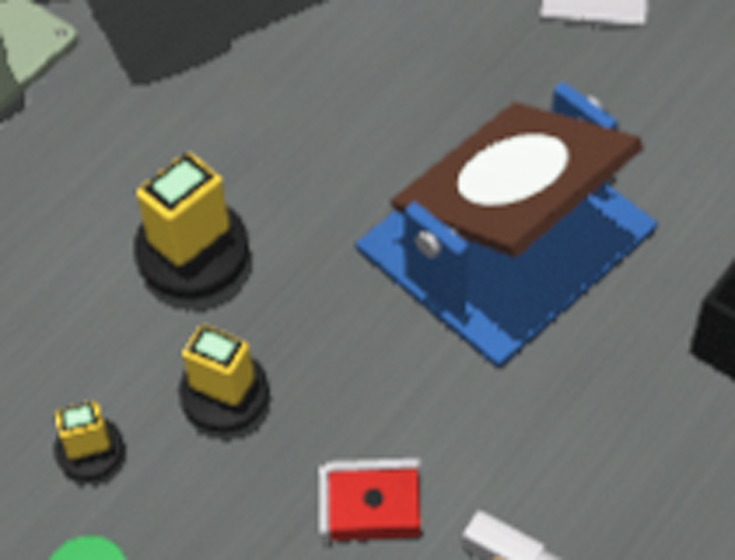

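The middle gauge is the one at crop (216,350). Its top face measures 44x31 at z≈84, which matches. The plate slope is ≈0.479 rad, with uphill azimuth ≈ -8.7°. Moving above the gauge now.

```bash
python3 -m pendant '[{"xyz":[-0.486,0.470,0],"roll":-35,"jaw":0},{"xyz":[-0.486,0.470,0],"roll":-35,"jaw":0},{"xyz":[-0.486,0.470,0],"roll":-35,"jaw":0},{"xyz":[-0.486,0.470,0],"roll":-35,"jaw":0},{"xyz":[-0.486,0.470,0],"roll":-35,"jaw":0},{"xyz":[-0.486,0.470,0],"roll":-35,"jaw":0},{"xyz":[-0.486,0.470,0],"roll":-35,"jaw":0},{"xyz":[-0.486,0.470,0],"roll":-35,"jaw":0}]' 15
```

```text
time_s: 1.1
ee_pos: [403.8, 55.9, 214.0]
ee_rot: [180.0, -0.0, 100.4]
force: [1.1, 0.6, -0.6]
gripper_width: 90.9
```

```bash
python3 -m pendant '[{"xyz":[-0.06,0.01,0],"roll":0,"jaw":0},{"xyz":[-0.12,0.02,0],"roll":0,"jaw":0},{"xyz":[-0.17,0.027,0.01],"roll":0,"jaw":0},{"xyz":[-0.179,0.029,0.03],"roll":0,"jaw":0},{"xyz":[-0.179,0.029,0.03],"roll":0,"jaw":0},{"xyz":[-0.179,0.029,0.03],"roll":0,"jaw":0},{"xyz":[-0.179,0.029,0.03],"roll":0,"jaw":0},{"xyz":[-0.179,0.029,0.03],"roll":0,"jaw":0}]'
python3 - <<'E'
from h import *
s=env.state();print(s["ee_pos"],s["ee_rot"],s["force"],s["qpos"].round(1))
im,d,P,K,M=grab("wrist"); cv2.imwrite("pics/w1.png",im)
H,S,V=cv2.split(cv2.cvtColor(im,cv2.COLOR_BGR2HSV))
D=np.hypot(P[...,0]-464.8,P[...,1]+115.4)
t=P[(abs(P[...,2]-84)<4)&(D<45)];r=cv2.minAreaRect(t[:,:2].astype(np.float32));print("top",len(t),r,np.median(t[:,2]))
b=P[(P[...,2]>10)&(P[...,2]<20)&(D<55)];print("base",len(b),cv2.minEnclosingCircle(b[:,:2].astype(np.float32)))
E
```

```text
time_s: 2.1
ee_pos: [464.6, -112.4, 184.7]
ee_rot: [179.9, 0.0, 100.4]
force: [0.1, -1.0, 0.2]
gripper_width: 91.2
[ 464.58855557 -112.40497897  184.6556959 ] [1.79929353e+02 2.62249580e-02 1.00439147e+02] [ 0.11922093 -0.99536959  0.22644102] [ -15.    10.8  104.5    0.    64.6 -115.4]
top 2264 ((464.5438232421875, -114.80640411376953), (43.42578125, 31.403804779052734), 11.21517276763916) 85.06709356350825
base 59 ((449.5396728515625, -117.27554321289062), 32.23016357421875)
```

View pics/w1.png

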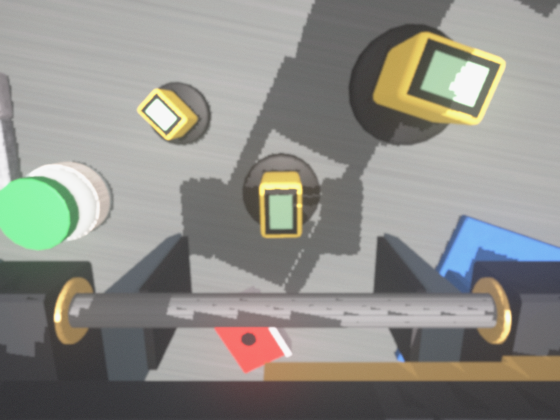

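The picture shows the middle gauge at pixel (281,200), centred between the fingers, with nothing under the jaws. Descending, then gripping at 15 N.

```bash
python3 -m pendant '[{"xyz":[-0.0025,-0.0005,0.03],"roll":-0.8,"jaw":0},{"xyz":[-0.0025,-0.0005,0.06],"roll":-0.8,"jaw":0},{"xyz":[-0.0025,-0.0005,0.09],"roll":-0.8,"jaw":0},{"xyz":[-0.0025,-0.0005,0.12],"roll":-0.8,"jaw":0},{"xyz":[-0.0025,-0.0005,0.14],"roll":-0.8,"jaw":0},{"xyz":[-0.0025,-0.0005,0.151],"roll":-0.8,"jaw":0},{"xyz":[-0.0025,-0.0005,0.151],"roll":-0.8,"jaw":0},{"xyz":[-0.0025,-0.0005,0.151],"roll":-0.8,"jaw":0}]'
python3 -m pendant '[{"xyz":[0,0,0],"roll":0,"jaw":0.4},{"xyz":[0,0,0],"roll":0,"jaw":0.5},{"xyz":[0,0,0],"roll":0,"jaw":0.55},{"xyz":[0,0,0],"roll":0,"jaw":0.6},{"xyz":[0,0,0],"roll":0,"jaw":0.65},{"xyz":[0,0,0],"roll":0,"jaw":0.7},{"xyz":[0,0,0],"roll":0,"jaw":0.8},{"xyz":[0,0,0],"roll":0,"jaw":0.8}]' 15
python3 -c "
from h import *
print(env.state())"
```

```text
time_s: 3.15
ee_pos: [465.1, -115.7, 33.7]
ee_rot: [179.9, 0.0, 101.2]
force: [-0.1, 0.4, 0.1]
gripper_width: 91.4
time_s: 4.15
ee_pos: [464.2, -115.3, 32.9]
ee_rot: [-180.0, -0.0, 101.2]
force: [0.3, 1.2, -0.6]
gripper_width: 31.9
{'time_s': 4.15, 'qpos': array([-1.53424868e+01,  2.11991679e+01,  1.16094149e+02,  2.24919337e-02,
        4.27357393e+01, -1.16526458e+02]), 'qvel': array([-0.0193598 ,  0.04592701,  0.05391556, -0.08862343,  0.06895966,
        0.04376915]), 'effort': array([-4.17258684e-01, -3.65920830e+01, -1.60924065e+01, -2.59153359e-01,
       -1.24110323e-01, -8.09992198e-03]), 'ee_pos': array([ 464.16783223, -115.33426778,   32.87220612]), 'ee_rot': array([-1.79980814e+02, -2.66269475e-02,  1.01167442e+02]), 'force': array([ 0.25020834,  1.15865125, -0.55295561]), 'torque': array([ 0.21659255,  0.10783961, -0.02221627]), 'gripper_width': 31.94330805312208}
```

```bash
python3 -m pendant '[{"xyz":[0,0,-0.01],"roll":0,"jaw":0.8},{"xyz":[0,0,-0.03],"roll":0,"jaw":0.8},{"xyz":[0,0,-0.06],"roll":0,"jaw":0.8},{"xyz":[0,0,-0.1],"roll":0,"jaw":0.8},{"xyz":[0,0,-0.13],"roll":0,"jaw":0.8},{"xyz":[0,0,-0.16],"roll":0,"jaw":0.8},{"xyz":[0,0,-0.16],"roll":0,"jaw":0.8},{"xyz":[0,0,-0.16],"roll":0,"jaw":0.8}]'
python3 -m pendant '[{"xyz":[0.03,0.015,0],"roll":2,"jaw":0.8},{"xyz":[0.07,0.04,0],"roll":5,"jaw":0.8},{"xyz":[0.11,0.06,0],"roll":9,"jaw":0.8},{"xyz":[0.15,0.083,0],"roll":13,"jaw":0.8},{"xyz":[0.19,0.105,0],"roll":17,"jaw":0.8},{"xyz":[0.225,0.124,0],"roll":19.9,"jaw":0.8},{"xyz":[0.248,0.1365,0],"roll":19.9,"jaw":0.8},{"xyz":[0.248,0.1365,0],"roll":19.9,"jaw":0.8}]'
python3 - <<'E'
from h import *
s=env.state();print(s["ee_pos"],s["ee_rot"],s["force"],s["torque"],s["gripper_width"])
a=[]
for n,c in(("scene",(306,150)),("side",(275,165)),("wrist",(280,210))):
    im,d,P,K,M=grab(n);np.savez(f"{n}2.npz",im=im,P=P)
    x,y=c
    a.append(cv2.resize(im[y-75:y+75,x-65:x+65],(390,450),interpolation=2) if n!="wrist" else cv2.resize(im,None,fx=.7,fy=.7))
cv2.imwrite("pics/v2.png",np.hstack(a[:2]));cv2.imwrite("pics/w2.png",a[2])
E
```

```text
time_s: 5.15
ee_pos: [463.4, -115.3, 191.9]
ee_rot: [-179.9, -0.1, 101.2]
force: [-0.9, -0.0, -2.8]
gripper_width: 32.0
time_s: 6.15
ee_pos: [549.6, 155.5, 190.7]
ee_rot: [-179.8, 0.1, 81.4]
force: [-0.1, -0.7, -1.8]
gripper_width: 31.7
[549.58366809 155.54226832 190.67935805] [-1.79800359e+02  7.53946234e-02  8.14231786e+01] [-0.07674483 -0.6789745  -1.76525973] [-0.01300558  0.02655747 -0.00658018] 31.666690689328785
```

View pics/v2.png

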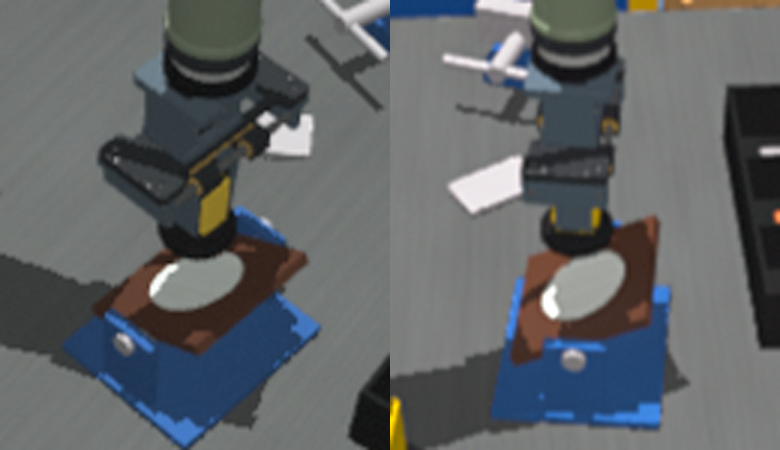

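The gauge hangs upright in the jaws above the spot (left crop ≈(200,240), right crop ≈(577,230)). Tool y now points uphill. Descending to near contact with a lighter grip, so the gauge can swivel between the pads.

```bash
python3 -m pendant '[{"xyz":[-0.001,0.0005,0.01],"roll":0,"jaw":0.8},{"xyz":[-0.001,0.0005,0.025],"roll":0,"jaw":0.8},{"xyz":[-0.001,0.0005,0.035],"roll":0,"jaw":0.8},{"xyz":[-0.001,0.0005,0.04],"roll":0,"jaw":0.8},{"xyz":[-0.001,0.0005,0.041],"roll":0,"jaw":0.8},{"xyz":[-0.001,0.0005,0.041],"roll":0,"jaw":0.8},{"xyz":[-0.001,0.0005,0.041],"roll":0,"jaw":0.8},{"xyz":[-0.001,0.0005,0.041],"roll":0,"jaw":0.8}]' 10
python3 -m pendant '[{"xyz":[0,0,0.0005],"roll":0,"jaw":0.8},{"xyz":[0,0,0.001],"roll":0,"jaw":0.8},{"xyz":[0,0,0.0015],"roll":0,"jaw":0.8},{"xyz":[0,0,0.002],"roll":0,"jaw":0.8},{"xyz":[0,0,0.0025],"roll":0,"jaw":0.8},{"xyz":[0,0,0.003],"roll":0,"jaw":0.8},{"xyz":[0,0,0.003],"roll":0,"jaw":0.8},{"xyz":[0,0,0.003],"roll":0,"jaw":0.8}]'
python3 -m pendant '[{"xyz":[0,0,0.0005],"roll":0,"jaw":0.8},{"xyz":[0,0,0.001],"roll":0,"jaw":0.8},{"xyz":[0,0,0.0015],"roll":0,"jaw":0.8},{"xyz":[0,0,0.002],"roll":0,"jaw":0.8},{"xyz":[0,0,0.002],"roll":0,"jaw":0.8},{"xyz":[0,0,0.002],"roll":0,"jaw":0.8},{"xyz":[0,0,0.002],"roll":0,"jaw":0.8},{"xyz":[0,0,0.002],"roll":0,"jaw":0.8}]'
```

```text
time_s: 7.3
ee_pos: [550.7, 153.2, 152.3]
ee_rot: [180.0, -0.0, 81.3]
force: [0.2, -0.2, -1.4]
gripper_width: 32.1
time_s: 8.3
ee_pos: [550.6, 153.2, 149.0]
ee_rot: [180.0, -0.0, 81.3]
force: [-0.1, -0.1, -2.3]
gripper_width: 31.8
time_s: 9.3
ee_pos: [550.6, 153.2, 147.0]
ee_rot: [180.0, -0.0, 81.3]
force: [-0.2, -0.4, -1.8]
gripper_width: 31.8
```

```bash
python3 -m pendant '[{"xyz":[0,0,0.0005],"roll":0,"jaw":0.8},{"xyz":[0,0,0.001],"roll":0,"jaw":0.8},{"xyz":[0,0,0.0015],"roll":0,"jaw":0.8},{"xyz":[0,0,0.002],"roll":0,"jaw":0.8},{"xyz":[0,0,0.002],"roll":0,"jaw":0.8},{"xyz":[0,0,0.002],"roll":0,"jaw":0.8},{"xyz":[0,0,0.002],"roll":0,"jaw":0.8},{"xyz":[0,0,0.002],"roll":0,"jaw":0.8}]'
```

```text
time_s: 10.3
ee_pos: [550.6, 153.2, 145.1]
ee_rot: [180.0, -0.0, 81.3]
force: [-0.8, -0.2, -0.5]
gripper_width: 32.0
```

```bash
python3 -m pendant '[{"xyz":[0,0,0.0005],"roll":0,"jaw":0.8},{"xyz":[0,0,0.001],"roll":0,"jaw":0.8},{"xyz":[0,0,0.0015],"roll":0,"jaw":0.8},{"xyz":[0,0,0.002],"roll":0,"jaw":0.8},{"xyz":[0,0,0.002],"roll":0,"jaw":0.8},{"xyz":[0,0,0.002],"roll":0,"jaw":0.8},{"xyz":[0,0,0.002],"roll":0,"jaw":0.8},{"xyz":[0,0,0.002],"roll":0,"jaw":0.8}]'
```

```text
time_s: 11.3
ee_pos: [550.6, 153.2, 143.0]
ee_rot: [180.0, -0.0, 81.3]
force: [0.6, -0.1, -0.0]
gripper_width: 31.7
```

First contact came at TCP z≈145, as predicted for foot a uphill. Next I swing the grip about that foot in an arc, downhill and down.

```bash
python3 -m pendant '[{"xyz":[0,-0.001,0.0006],"roll":0,"jaw":0.8},{"xyz":[0,-0.002,0.0012],"roll":0,"jaw":0.8},{"xyz":[0,-0.003,0.0019],"roll":0,"jaw":0.8},{"xyz":[0,-0.004,0.0025],"roll":0,"jaw":0.8},{"xyz":[0,-0.005,0.0032],"roll":0,"jaw":0.8},{"xyz":[0,-0.0059,0.0039],"roll":0,"jaw":0.8},{"xyz":[0,-0.0059,0.0039],"roll":0,"jaw":0.8},{"xyz":[0,-0.0059,0.0039],"roll":0,"jaw":0.8}]'
python3 - <<'E'
from h import *
print(env.state()["torque"])
for n in("scene","side"):
    im,d,P,K,M=grab(n); H,S,V=cv2.split(cv2.cvtColor(im,cv2.COLOR_BGR2HSV))
    m=(H>20)&(H<35)&(S>140)&(V>70)&(np.linalg.norm(P-[545,154,150],axis=-1)<60)
    q=P[m];print(n,m.sum(),np.argwhere(m).mean(0))
    np.savez(f"{n}3.npz",im=im,P=P)
E
```

```text
time_s: 12.3
ee_pos: [544.3, 154.1, 139.0]
ee_rot: [-180.0, 0.0, 81.3]
force: [-0.3, 0.7, 0.8]
gripper_width: 32.3
[0.09539948 0.14353193 0.02006855]
scene 106 [156.10377358 309.09433962]
side 17 [176.23529412 272.70588235]
```

```bash
python3 -m pendant '[{"xyz":[0,-0.001,0.0008],"roll":0,"jaw":0.8},{"xyz":[0,-0.002,0.0016],"roll":0,"jaw":0.8},{"xyz":[0,-0.003,0.0025],"roll":0,"jaw":0.8},{"xyz":[0,-0.004,0.0034],"roll":0,"jaw":0.8},{"xyz":[0,-0.005,0.0044],"roll":0,"jaw":0.8},{"xyz":[0,-0.0053,0.0047],"roll":0,"jaw":0.8},{"xyz":[0,-0.0053,0.0047],"roll":0,"jaw":0.8},{"xyz":[0,-0.0053,0.0047],"roll":0,"jaw":0.8}]'
python3 - <<'E'
from h import *
print(env.state()["torque"])
im,d,P,K,M=grab("side");np.savez("side4.npz",im=im,P=P)
x,y=275,170
a=cv2.resize(im[y-60:y+50,x-45:x+45],(450,550),interpolation=2)
im,d,P,K,M=grab("wrist");np.savez("wrist4.npz",im=im,P=P)
b=cv2.resize(im[:,100:460],(350,408))
cv2.imwrite("pics/v4.png",np.hstack([a,np.vstack([b,np.zeros((142,350,3),np.uint8)])]))
E
```

```text
time_s: 13.4
ee_pos: [539.4, 155.0, 134.9]
ee_rot: [180.0, -0.0, 81.3]
force: [-1.7, 0.4, 6.1]
gripper_width: 31.8
[-0.07364589  0.00227367 -0.02797951]
```

View pics/v4.png

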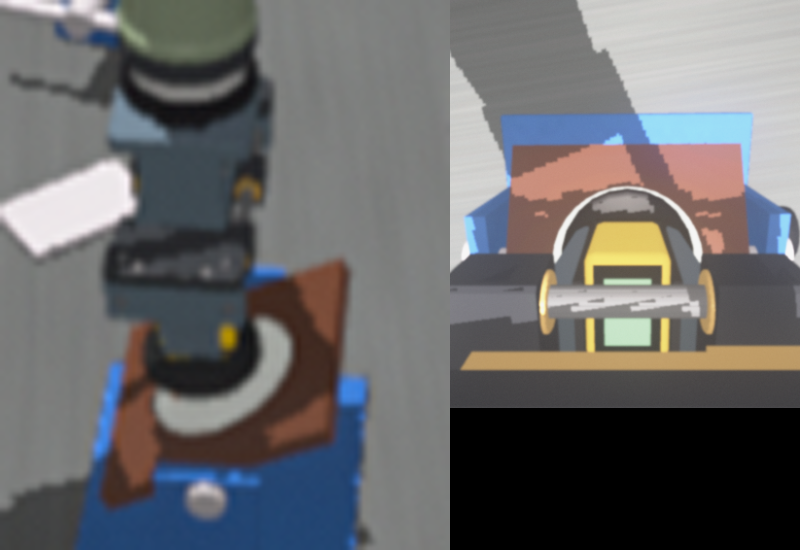

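The wrist view shows the gauge's top face (green display, about (625,305) in the composite). Its depth gives the tilt directly.

```bash
cat > tilt.py <<'E'
from h import *
def tilt(im,P,s,save=None):
    H,S,V=cv2.split(cv2.cvtColor(im,cv2.COLOR_BGR2HSV))
    ctr=s["ee_pos"]+[0,0,19]
    m=(np.linalg.norm(P-ctr,axis=-1)<60)&(H>40)&(H<90)&(S>20)&(V>90)
    m=cv2.morphologyEx(m.astype(np.uint8),cv2.MORPH_OPEN,np.ones((3,3)))>0
    q=P[m]; e=np.array([.9885,-.1513,0]);l=np.array([.1513,.9885,0])
    for _ in range(3):
        c=q.mean(0);n=np.linalg.svd(q-c,full_matrices=False)[2][2];n*=np.sign(n[2]);r=(q-c)@n;q=q[abs(r)<2.5*r.std()+.2]
    q2=c-ctr
    print("display px",m.sum(),"n",n.round(3),"tilt deg",np.degrees(np.arctan2(-n@e,n[2])).round(1),"side",np.degrees(np.arctan2(n@l,n[2])).round(1),"rms",r.std().round(2),"centre rel grip e,l,z",(q2@e).round(1),(q2@l).round(1),q2[2].round(1))
if __name__=="__main__":
    s=env.state();im,d,P,K,M=grab("wrist");print(s["ee_pos"].round(1),s["force"].round(1),s["torque"].round(2));tilt(im,P,s)
E
python3 - <<'E'
from tilt import *
z=np.load("wrist4.npz");s=env.state();tilt(z["im"],z["P"],s)
E
```

```text
display px 1813 n [-0.084  0.011  0.996] tilt deg 4.9 side -0.1 rms 0.59 centre rel grip e,l,z 2.3 -0.8 35.0
```

The tilt is only 4.9° and the gauge slid about 2 mm up in the pads, because the lever at the foot is too short. A better way is to lift off and push the base's wall against the plate's high end face. That face is square to the plate, so the lever is long and the wall lines up with the slope.

```bash
python3 -m pendant '[{"xyz":[0,0,-0.005],"roll":0,"jaw":0.8},{"xyz":[0,0,-0.03],"roll":0,"jaw":0.8},{"xyz":[0,0,-0.06],"roll":0,"jaw":0.8},{"xyz":[0.001,0.02,-0.075],"roll":0,"jaw":0.8},{"xyz":[0.001,0.06,-0.075],"roll":0,"jaw":0.8},{"xyz":[0.001,0.1,-0.075],"roll":0,"jaw":0.8},{"xyz":[0.001,0.136,-0.075],"roll":0,"jaw":0.8},{"xyz":[0.001,0.136,-0.075],"roll":0,"jaw":0.8}]' 10
python3 -m pendant '[{"xyz":[0,0,0],"roll":0,"jaw":0.8},{"xyz":[0,0,0.02],"roll":0,"jaw":0.8},{"xyz":[0,0,0.04],"roll":0,"jaw":0.8},{"xyz":[0,0,0.06],"roll":0,"jaw":0.8},{"xyz":[0,0,0.068],"roll":0,"jaw":0.8},{"xyz":[0,0,0.068],"roll":0,"jaw":0.8},{"xyz":[0,0,0.068],"roll":0,"jaw":0.8},{"xyz":[0,0,0.068],"roll":0,"jaw":0.8}]' 10
python3 tilt.py
```

```text
time_s: 14.5
ee_pos: [675.3, 134.5, 206.9]
ee_rot: [-179.9, 0.1, 81.2]
force: [-1.1, 0.0, -2.5]
gripper_width: 31.7
time_s: 15.5
ee_pos: [674.5, 135.3, 142.4]
ee_rot: [179.9, -0.0, 81.3]
force: [-0.5, -0.3, -2.4]
gripper_width: 31.7
[674.5 135.3 142.4] [-0.5 -0.3 -2.4] [ 0.01 -0.03 -0.03]
display px 1780 n [-0.087  0.01   0.996] tilt deg 5.0 side -0.2 rms 0.57 centre rel grip e,l,z 2.1 -0.8 35.0
```

```bash
python3 -m pendant '[{"xyz":[0,-0.006,0],"roll":0,"jaw":0.8},{"xyz":[0,-0.011,0],"roll":0,"jaw":0.8},{"xyz":[0,-0.014,0],"roll":0,"jaw":0.8},{"xyz":[0,-0.016,0],"roll":0,"jaw":0.8},{"xyz":[0,-0.017,-0.0007],"roll":0,"jaw":0.8},{"xyz":[0,-0.018,-0.0014],"roll":0,"jaw":0.8},{"xyz":[0,-0.019,-0.002],"roll":0,"jaw":0.8},{"xyz":[0,-0.019,-0.002],"roll":0,"jaw":0.8}]'
python3 tilt.py
```

```text
time_s: 16.55
ee_pos: [656.2, 138.1, 143.8]
ee_rot: [179.9, -0.0, 81.3]
force: [4.6, -1.0, -2.1]
gripper_width: 31.7
[656.2 138.1 143.8] [ 4.6 -1.  -2.1] [-0.13 -0.88 -0.04]
display px 1702 n [-0.106  0.019  0.994] tilt deg 6.1 side 0.1 rms 0.55 centre rel grip e,l,z 1.9 -0.8 34.9
```

```bash
python3 -m pendant '[{"xyz":[0,-0.001,-0.0007],"roll":0,"jaw":0.8},{"xyz":[0,-0.002,-0.0014],"roll":0,"jaw":0.8},{"xyz":[0,-0.003,-0.002],"roll":0,"jaw":0.8},{"xyz":[0,-0.004,-0.0027],"roll":0,"jaw":0.8},{"xyz":[0,-0.005,-0.0034],"roll":0,"jaw":0.8},{"xyz":[0,-0.006,-0.004],"roll":0,"jaw":0.8},{"xyz":[0,-0.006,-0.004],"roll":0,"jaw":0.8},{"xyz":[0,-0.006,-0.004],"roll":0,"jaw":0.8}]'
python3 tilt.py
```

```text
time_s: 17.6
ee_pos: [649.0, 139.1, 147.3]
ee_rot: [-180.0, -0.0, 81.3]
force: [4.0, -0.8, -1.1]
gripper_width: 32.0
[649.  139.1 147.3] [ 4.  -0.8 -1.1] [ 0.02 -0.72 -0.02]
display px 1851 n [-0.214  0.028  0.976] tilt deg 12.5 side -0.3 rms 0.62 centre rel grip e,l,z -0.6 -0.8 34.1
```

```bash
python3 -m pendant '[{"xyz":[0,-0.0013,-0.0008],"roll":0,"jaw":0.8},{"xyz":[0,-0.0026,-0.0016],"roll":0,"jaw":0.8},{"xyz":[0,-0.004,-0.0024],"roll":0,"jaw":0.8},{"xyz":[0,-0.0054,-0.0032],"roll":0,"jaw":0.8},{"xyz":[0,-0.0067,-0.0038],"roll":0,"jaw":0.8},{"xyz":[0,-0.008,-0.0044],"roll":0,"jaw":0.8},{"xyz":[0,-0.008,-0.0044],"roll":0,"jaw":0.8},{"xyz":[0,-0.008,-0.0044],"roll":0,"jaw":0.8}]'
python3 tilt.py
```

```text
time_s: 18.65
ee_pos: [641.2, 140.2, 151.9]
ee_rot: [-180.0, 0.0, 81.3]
force: [3.6, -0.3, -1.5]
gripper_width: 31.8
[641.2 140.2 151.9] [ 3.6 -0.3 -1.5] [-0.11 -0.63 -0.04]
display px 1936 n [-0.319  0.042  0.947] tilt deg 18.8 side -0.4 rms 0.63 centre rel grip e,l,z -2.9 -0.8 32.7
```

```bash
python3 -m pendant '[{"xyz":[0,-0.0015,-0.0008],"roll":0,"jaw":0.8},{"xyz":[0,-0.003,-0.0016],"roll":0,"jaw":0.8},{"xyz":[0,-0.0045,-0.0023],"roll":0,"jaw":0.8},{"xyz":[0,-0.006,-0.003],"roll":0,"jaw":0.8},{"xyz":[0,-0.0075,-0.0035],"roll":0,"jaw":0.8},{"xyz":[0,-0.009,-0.004],"roll":0,"jaw":0.8},{"xyz":[0,-0.009,-0.004],"roll":0,"jaw":0.8},{"xyz":[0,-0.009,-0.004],"roll":0,"jaw":0.8}]'
python3 tilt.py
```

```text
time_s: 19.7
ee_pos: [632.4, 141.7, 155.9]
ee_rot: [-180.0, -0.0, 81.3]
force: [3.0, -0.2, -0.8]
gripper_width: 32.1
[632.4 141.7 155.9] [ 3.  -0.2 -0.8] [-0.07 -0.59  0.05]
display px 1955 n [-0.429  0.065  0.901] tilt deg 25.7 side -0.0 rms 0.65 centre rel grip e,l,z -5.3 -0.7 30.9
```

```bash
python3 -m pendant '[{"xyz":[0,-0.0006,-0.0003],"roll":0,"jaw":0.8},{"xyz":[0,-0.0012,-0.0005],"roll":0,"jaw":0.8},{"xyz":[0,-0.0018,-0.0007],"roll":0,"jaw":0.8},{"xyz":[0,-0.0024,-0.0009],"roll":0,"jaw":0.8},{"xyz":[0,-0.0024,-0.0009],"roll":0,"jaw":0.8},{"xyz":[0,-0.0024,-0.0009],"roll":0,"jaw":0.8},{"xyz":[0,-0.0024,-0.0009],"roll":0,"jaw":0.8},{"xyz":[0,-0.0024,-0.0009],"roll":0,"jaw":0.8}]'
python3 tilt.py
```

```text
time_s: 20.75
ee_pos: [630.1, 142.0, 156.7]
ee_rot: [-180.0, -0.0, 81.3]
force: [3.3, 0.4, -1.9]
gripper_width: 32.2
[630.1 142.  156.7] [ 3.3  0.4 -1.9] [-0.06 -0.77 -0.03]
display px 1959 n [-0.453  0.065  0.889] tilt deg 27.3 side -0.3 rms 0.65 centre rel grip e,l,z -5.7 -0.7 30.4
```

The tilt is 27.3°, equal to the plate's. Backing off, going over and approaching along the plate normal.

```bash
python3 -m pendant '[{"xyz":[0,0.006,-0.003],"roll":0,"jaw":0.8},{"xyz":[0,0.01,-0.02],"roll":0,"jaw":0.8},{"xyz":[0,0.01,-0.05],"roll":0,"jaw":0.8},{"xyz":[0,0,-0.065],"roll":0,"jaw":0.8},{"xyz":[0,-0.04,-0.065],"roll":0,"jaw":0.8},{"xyz":[0,-0.08,-0.065],"roll":0,"jaw":0.8},{"xyz":[0,-0.108,-0.065],"roll":0,"jaw":0.8},{"xyz":[0,-0.108,-0.065],"roll":0,"jaw":0.8}]' 15
python3 -m pendant '[{"xyz":[0,0,0.015],"roll":0,"jaw":0.8},{"xyz":[0,0,0.035],"roll":0,"jaw":0.8},{"xyz":[0,0,0.055],"roll":0,"jaw":0.8},{"xyz":[0,0,0.068],"roll":0,"jaw":0.8},{"xyz":[0,0,0.074],"roll":0,"jaw":0.8},{"xyz":[0,0,0.075],"roll":0,"jaw":0.8},{"xyz":[0,0,0.075],"roll":0,"jaw":0.8},{"xyz":[0,0,0.075],"roll":0,"jaw":0.8}]'
python3 tilt.py
python3 - <<'E'
from h import *
a=[]
for n,(x,y) in(("scene",(306,160)),("side",(275,175))):
    im,d,P,K,M=grab(n);np.savez(f"{n}5.npz",im=im,P=P)
    a.append(cv2.resize(im[y-60:y+60,x-50:x+50],(400,480),interpolation=2))
cv2.imwrite("pics/v5.png",np.hstack(a))
im,d,P,K,M=grab("wrist");np.savez("wrist5.npz",im=im,P=P,ee=env.state()["ee_pos"]);cv2.imwrite("pics/w5.png",im)
E
```

```text
time_s: 21.8
ee_pos: [520.1, 158.5, 221.7]
ee_rot: [-179.8, 0.0, 81.3]
force: [0.1, -0.2, -1.7]
gripper_width: 32.0
time_s: 22.8
ee_pos: [523.8, 158.5, 147.3]
ee_rot: [179.9, -0.0, 81.3]
force: [0.1, 0.1, -2.5]
gripper_width: 31.7
[523.8 158.5 147.3] [ 0.1  0.1 -2.5] [ 0.05 -0.03 -0.06]
display px 2034 n [-0.455  0.061  0.888] tilt deg 27.4 side -0.6 rms 0.66 centre rel grip e,l,z -5.7 -0.9 30.4
```

View pics/w5.png

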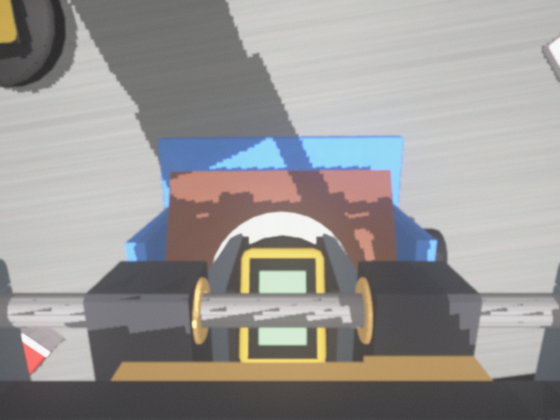

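The picture shows the top face square on: yellow outline from (241,249) to (326,361), white spot behind it. I'll take the gauge's axis from this outline, to get where the sole is relative to the spot, and the plate slope from the same camera.

Run:
```python
from h import *
z=np.load("wrist5.npz");im,P,ee=z["im"],z["P"],z["ee"]
H,S,V=cv2.split(cv2.cvtColor(im,cv2.COLOR_BGR2HSV))
p=env.camera_params("wrist");K=np.array(p["camera_matrix"]);T=np.eye(4);T[:3,:3]=R.from_euler('xyz',env.state()["ee_rot"],degrees=True).as_matrix();T[:3,3]=ee;M=T@np.array(p["hand_eye"])
e=np.array([.9885,-.1513,0]);l=np.array([.1513,.9885,0]);n=-.4586*e+np.array([0,0,.8886]);u=.8886*e+np.array([0,0,.4586])
ctr=ee+[0,0,19]
q0=ctr-5.7*e-.9*l+np.array([0,0,30.4])
def ray(a,b):
    d=M[:3,:3]@np.array([(a-K[0,2])/K[0,0],-(b-K[1,2])/K[1,1],-1]);o=M[:3,3];return o+d*((q0-o)@n)/(d@n)
Y=(H>18)&(H<35)&(S>140)&(V>80)
col=np.where(Y[240:375,275:292].mean(1)>.5)[0]+240;row=np.where(Y[270:290,225:345].mean(0)>.5)[0]+225
print("yellow rows",col.min(),col.max(),"cols",row.min(),row.max())
cx=(row.min()+row.max())/2
A,B=ray(cx,col.min()-.5),ray(cx,col.max()+.5);C,D=ray(row.min()-.5,280),ray(row.max()+.5,280)
print("len",np.linalg.norm(A-B),"wid",np.linalg.norm(C-D))
c=(A+B)/2; print("top centre rel grip: u,l,n",((c-ctr)@u).round(1),(((C+D)/2-ctr)@l).round(1),((c-ctr)@n).round(1))
sole=c-84*n; spot=np.array([555.3,153.4,100]);r=sole-spot;print("sole-spot u,l,n",(r@u).round(1),(r@l).round(1),(r@n).round(1))
# plate seen by wrist
m=(((H<15)|(H>170))&(S>60)|((V>190)&(S<60)))&(abs((P-spot)@n)<8)&(np.linalg.norm(P-spot,axis=-1)<100)
q=P[m]
for _ in range(3):
    k=q.mean(0);nn=np.linalg.svd(q-k,full_matrices=False)[2][2];nn*=np.sign(nn[2]);rr=(q-k)@nn;q=q[abs(rr)<2*rr.std()+.3]
print("plate",len(q),"slope",np.degrees(np.arctan2(-nn@e,nn[2])).round(1),"side",np.degrees(np.arctan2(nn@l,nn[2])).round(1),"offset at spot",((spot-k)@nn).round(1))
```

```text
Traceback (most recent call last):
ValueError: zero-size array to reduction operation minimum which has no identity
```

View pics/v5.png

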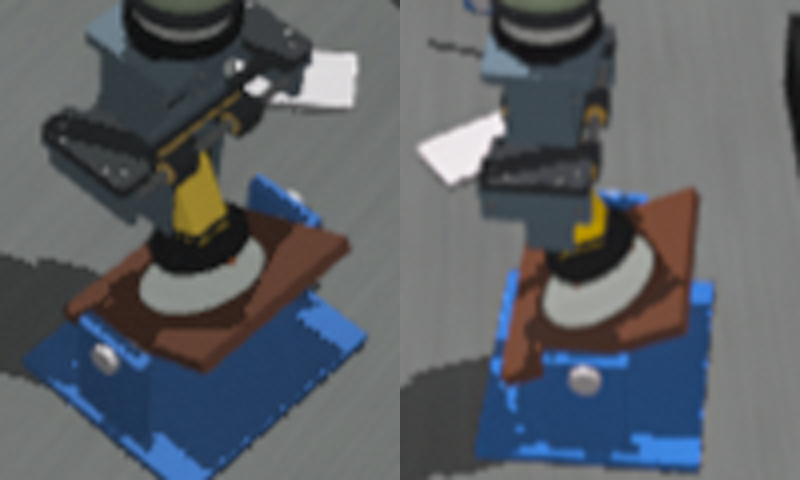

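The gauge looks parallel to the plate and centred over the spot in both views. I'll redo the numbers with the outline pixels read from the picture.

Run:
```python
from h import *
z=np.load("wrist5.npz");im,P,ee=z["im"],z["P"],z["ee"]
H,S,V=cv2.split(cv2.cvtColor(im,cv2.COLOR_BGR2HSV))
p=env.camera_params("wrist");K=np.array(p["camera_matrix"]);T=np.eye(4);T[:3,:3]=R.from_euler('xyz',env.state()["ee_rot"],degrees=True).as_matrix();T[:3,3]=ee;M=T@np.array(p["hand_eye"])
e=np.array([.9885,-.1513,0]);l=np.array([.1513,.9885,0]);n=-.4586*e+np.array([0,0,.8886]);u=.8886*e+np.array([0,0,.4586])
ctr=ee+[0,0,19]; q0=ctr-5.7*e-.9*l+np.array([0,0,30.4])
def ray(a,b):
    d=M[:3,:3]@np.array([(a-K[0,2])/K[0,0],-(b-K[1,2])/K[1,1],-1]);o=M[:3,3];return o+d*((q0-o)@n)/(d@n)
A,B=ray(283.5,248.5),ray(283.5,361);C,D=ray(240.5,280),ray(326.5,280)
print("len",np.linalg.norm(A-B),"wid",np.linalg.norm(C-D))
c=(A+B)/2; print("top centre rel grip u,l,n",((c-ctr)@u).round(1),((c-ctr)@l).round(1),((c-ctr)@n).round(1))
spot=np.array([555.3,153.4,100]);r=c-84*n-spot;print("sole-spot u,l,n",(r@u).round(1),(r@l).round(1),(r@n).round(1))
m=((((H<15)|(H>170))&(S>60))|((V>190)&(S<60)))&(abs((P-spot)@n)<8)&(np.linalg.norm(P-spot,axis=-1)<100)
q=P[m]
for _ in range(3):
    k=q.mean(0);nn=np.linalg.svd(q-k,full_matrices=False)[2][2];nn*=np.sign(nn[2]);rr=(q-k)@nn;q=q[abs(rr)<2*rr.std()+.3]
print("plate",len(q),"slope",np.degrees(np.arctan2(-nn@e,nn[2])).round(1),"side",np.degrees(np.arctan2(nn@l,nn[2])).round(1),"offset at spot",((spot-k)@nn).round(1))
```

```text
len 39.818439276876916 wid 31.73327866353981
top centre rel grip u,l,n 8.0 -0.3 29.6
sole-spot u,l,n 9.7 -0.1 19.0
plate 14186 slope 27.4 side -0.2 offset at spot -0.4
```

The visible outline is 39.8 of 44 mm, because the gripper hides the uphill edge. So the gauge sits about 10 mm uphill in the pads. The sole is then ≈11.7 mm uphill of the spot and ≈18–19 mm off the plate. The wrist camera gives the plate slope as 27.4°, agreeing with the gauge's tilt. Correcting and approaching.

```bash
cat > f.py <<'E'
from h import *
f=[];t=[]
for _ in range(5): s=env.state();f.append(s["force"]);t.append(s["torque"]);env.grab_frame("side")
e=np.array([.9885,-.1513,0]);n=-.4586*e+np.array([0,0,.8886]);f=np.mean(f,0)
print("t",s["time_s"],s["ee_pos"].round(1),"force",f.round(2),"along n",(f@n).round(2),"along u",(f@(.8886*e+np.array([0,0,.4586]))).round(2),"torque",np.mean(t,0).round(2))
E
python3 f.py
python3 -m pendant '[{"xyz":[0,-0.001,0.003],"roll":0,"jaw":0.8},{"xyz":[0,-0.002,0.007],"roll":0,"jaw":0.8},{"xyz":[0,-0.003,0.011],"roll":0,"jaw":0.8},{"xyz":[0,-0.004,0.015],"roll":0,"jaw":0.8},{"xyz":[0,-0.0044,0.0169],"roll":0,"jaw":0.8},{"xyz":[0,-0.0044,0.0169],"roll":0,"jaw":0.8},{"xyz":[0,-0.0044,0.0169],"roll":0,"jaw":0.8},{"xyz":[0,-0.0044,0.0169],"roll":0,"jaw":0.8}]' 15
python3 f.py
```

```text
t 23.2 [523.4 158.3 146.7] force [-0.14  0.45 -2.45] along n -2.08 along u -1.3 torque [ 0.03  0.05 -0.01]
time_s: 24.25
ee_pos: [519.2, 159.1, 130.0]
ee_rot: [180.0, -0.0, 81.3]
force: [-0.7, 0.3, -1.5]
gripper_width: 32.1
t 24.45 [519.1 159.1 129.9] force [-0.01  0.36 -2.23] along n -1.95 along u -1.09 torque [0.03 0.07 0.  ]
```

```bash
python3 -m pendant '[{"xyz":[0,0.0003,0.0006],"roll":0,"jaw":0.8},{"xyz":[0,0.0006,0.0012],"roll":0,"jaw":0.8},{"xyz":[0,0.0009,0.0018],"roll":0,"jaw":0.8},{"xyz":[0,0.0012,0.0024],"roll":0,"jaw":0.8},{"xyz":[0,0.0014,0.0027],"roll":0,"jaw":0.8},{"xyz":[0,0.0014,0.0027],"roll":0,"jaw":0.8},{"xyz":[0,0.0014,0.0027],"roll":0,"jaw":0.8},{"xyz":[0,0.0014,0.0027],"roll":0,"jaw":0.8}]'
python3 f.py
```

```text
time_s: 25.5
ee_pos: [520.5, 158.8, 127.1]
ee_rot: [180.0, -0.0, 81.3]
force: [-0.4, 0.6, -2.3]
gripper_width: 31.8
t 25.7 [520.4 158.8 127.1] force [ 0.14  0.18 -2.31] along n -2.1 along u -0.96 torque [0.02 0.06 0.01]
```

```bash
python3 -m pendant '[{"xyz":[0,0.0002,0.0004],"roll":0,"jaw":0.8},{"xyz":[0,0.0005,0.0009],"roll":0,"jaw":0.8},{"xyz":[0,0.0005,0.0009],"roll":0,"jaw":0.8},{"xyz":[0,0.0005,0.0009],"roll":0,"jaw":0.8},{"xyz":[0,0.0005,0.0009],"roll":0,"jaw":0.8},{"xyz":[0,0.0005,0.0009],"roll":0,"jaw":0.8},{"xyz":[0,0.0005,0.0009],"roll":0,"jaw":0.8},{"xyz":[0,0.0005,0.0009],"roll":0,"jaw":0.8}]'
python3 f.py
```

```text
time_s: 26.75
ee_pos: [520.9, 158.7, 126.2]
ee_rot: [-180.0, -0.0, 81.3]
force: [-0.5, -0.2, -0.5]
gripper_width: 32.0
t 26.95 [520.9 158.7 126.2] force [-0.61  0.29 -0.42] along n -0.07 along u -0.77 torque [0.05 0.17 0.02]
```

```bash
python3 -m pendant '[{"xyz":[0,0.0002,0.0004],"roll":0,"jaw":0.8},{"xyz":[0,0.0005,0.0009],"roll":0,"jaw":0.8},{"xyz":[0,0.0005,0.0009],"roll":0,"jaw":0.8},{"xyz":[0,0.0005,0.0009],"roll":0,"jaw":0.8},{"xyz":[0,0.0005,0.0009],"roll":0,"jaw":0.8},{"xyz":[0,0.0005,0.0009],"roll":0,"jaw":0.8},{"xyz":[0,0.0005,0.0009],"roll":0,"jaw":0.8},{"xyz":[0,0.0005,0.0009],"roll":0,"jaw":0.8}]'
python3 f.py
```

```text
time_s: 28.0
ee_pos: [521.4, 158.7, 125.3]
ee_rot: [-180.0, -0.0, 81.3]
force: [-2.5, 0.5, 3.1]
gripper_width: 32.0
t 28.2 [521.4 158.7 125.3] force [-2.76  0.12  3.28] along n 4.17 along u -0.93 torque [ 0.06  0.49 -0.01]
```

```bash
python3 -m pendant '[{"xyz":[0,0.0002,0.0004],"roll":0,"jaw":0.8},{"xyz":[0,0.0004,0.0008],"roll":0,"jaw":0.8},{"xyz":[0,0.0004,0.0008],"roll":0,"jaw":0.8},{"xyz":[0,0.0004,0.0008],"roll":0,"jaw":0.8},{"xyz":[0,0.0004,0.0008],"roll":0,"jaw":0.8},{"xyz":[0,0.0004,0.0008],"roll":0,"jaw":0.8},{"xyz":[0,0.0004,0.0008],"roll":0,"jaw":0.8},{"xyz":[0,0.0004,0.0008],"roll":0,"jaw":0.8}]'
python3 f.py; python3 tilt.py
```

```text
time_s: 29.25
ee_pos: [521.8, 158.6, 124.5]
ee_rot: [-180.0, -0.0, 81.3]
force: [-4.5, 0.7, 4.5]
gripper_width: 31.9
t 29.45 [521.8 158.6 124.5] force [-3.7   0.2   4.23] along n 5.45 along u -1.34 torque [0.11 0.61 0.01]
[521.8 158.6 124.5] [-3.6  0.1  5.6] [0.12 0.61 0.  ]
display px 1851 n [-0.452  0.068  0.889] tilt deg 27.2 side -0.1 rms 0.65 centre rel grip e,l,z -7.0 -0.9 29.8
```

All three feet look to be in contact (7.5 N along the normal, mean press ≈2 mm). I'll back off in 0.45 mm steps, reading the force, to see how evenly the feet let go.

```bash
sed -i 's/range(5)/range(10)/' f.py
python3 -m pendant '[{"xyz":[0,-0.0002,-0.0004],"roll":0,"jaw":0.8},{"xyz":[0,-0.0002,-0.0004],"roll":0,"jaw":0.8},{"xyz":[0,-0.0002,-0.0004],"roll":0,"jaw":0.8},{"xyz":[0,-0.0002,-0.0004],"roll":0,"jaw":0.8},{"xyz":[0,-0.0002,-0.0004],"roll":0,"jaw":0.8},{"xyz":[0,-0.0002,-0.0004],"roll":0,"jaw":0.8},{"xyz":[0,-0.0002,-0.0004],"roll":0,"jaw":0.8},{"xyz":[0,-0.0002,-0.0004],"roll":0,"jaw":0.8}]' >/dev/null; python3 f.py
python3 -m pendant '[{"xyz":[0,-0.0002,-0.0004],"roll":0,"jaw":0.8},{"xyz":[0,-0.0002,-0.0004],"roll":0,"jaw":0.8},{"xyz":[0,-0.0002,-0.0004],"roll":0,"jaw":0.8},{"xyz":[0,-0.0002,-0.0004],"roll":0,"jaw":0.8},{"xyz":[0,-0.0002,-0.0004],"roll":0,"jaw":0.8},{"xyz":[0,-0.0002,-0.0004],"roll":0,"jaw":0.8},{"xyz":[0,-0.0002,-0.0004],"roll":0,"jaw":0.8},{"xyz":[0,-0.0002,-0.0004],"roll":0,"jaw":0.8}]' >/dev/null; python3 f.py
python3 -m pendant '[{"xyz":[0,-0.0002,-0.0004],"roll":0,"jaw":0.8},{"xyz":[0,-0.0002,-0.0004],"roll":0,"jaw":0.8},{"xyz":[0,-0.0002,-0.0004],"roll":0,"jaw":0.8},{"xyz":[0,-0.0002,-0.0004],"roll":0,"jaw":0.8},{"xyz":[0,-0.0002,-0.0004],"roll":0,"jaw":0.8},{"xyz":[0,-0.0002,-0.0004],"roll":0,"jaw":0.8},{"xyz":[0,-0.0002,-0.0004],"roll":0,"jaw":0.8},{"xyz":[0,-0.0002,-0.0004],"roll":0,"jaw":0.8}]' >/dev/null; python3 f.py
python3 -m pendant '[{"xyz":[0,-0.0002,-0.0004],"roll":0,"jaw":0.8},{"xyz":[0,-0.0002,-0.0004],"roll":0,"jaw":0.8},{"xyz":[0,-0.0002,-0.0004],"roll":0,"jaw":0.8},{"xyz":[0,-0.0002,-0.0004],"roll":0,"jaw":0.8},{"xyz":[0,-0.0002,-0.0004],"roll":0,"jaw":0.8},{"xyz":[0,-0.0002,-0.0004],"roll":0,"jaw":0.8},{"xyz":[0,-0.0002,-0.0004],"roll":0,"jaw":0.8},{"xyz":[0,-0.0002,-0.0004],"roll":0,"jaw":0.8}]' >/dev/null; python3 f.py
```

```text
t 31.0 [521.6 158.6 124.9] force [-3.44  0.67  3.54] along n 4.75 along u -1.48 torque [ 0.14  0.58 -0.  ]
t 32.5 [521.4 158.7 125.3] force [-3.01  0.7   3.04] along n 4.11 along u -1.35 torque [0.13 0.55 0.01]
t 34.0 [521.2 158.7 125.7] force [-3.31  0.75  1.97] along n 3.31 along u -2.11 torque [0.15 0.54 0.  ]
t 35.5 [521.  158.7 126.1] force [-2.68  0.59  1.24] along n 2.36 along u -1.87 torque [0.16 0.48 0.01]
```

The force falls steadily at about 1.6 N/mm, from 7.5 to 4.4 N, with no sudden 1.5 N drop. So the feet reach their stops together and the gauge is flush. Pressing back in to mid-stroke.

```bash
python3 -m pendant '[{"xyz":[0,0.0002,0.0003],"roll":0,"jaw":0.8},{"xyz":[0,0.0003,0.0006],"roll":0,"jaw":0.8},{"xyz":[0,0.0005,0.0009],"roll":0,"jaw":0.8},{"xyz":[0,0.0006,0.0011],"roll":0,"jaw":0.8},{"xyz":[0,0.0007,0.0013],"roll":0,"jaw":0.8},{"xyz":[0,0.0007,0.0013],"roll":0,"jaw":0.8},{"xyz":[0,0.0007,0.0013],"roll":0,"jaw":0.8},{"xyz":[0,0.0007,0.0013],"roll":0,"jaw":0.8}]'; python3 f.py; python3 tilt.py
python3 - <<'E'
from h import *
a=[]
for n,(x,y) in(("scene",(306,160)),("side",(275,175))):
    im,d,P,K,M=grab(n)
    a.append(cv2.resize(im[y-60:y+60,x-50:x+50],(400,480),interpolation=2))
cv2.imwrite("pics/v6.png",np.hstack(a))
E
```

```text
time_s: 36.55
ee_pos: [521.7, 158.6, 124.8]
ee_rot: [-180.0, -0.0, 81.3]
force: [-3.8, 1.2, 3.6]
gripper_width: 32.0
t 37.0 [521.7 158.6 124.8] force [-4.19  0.71  3.35] along n 4.92 along u -2.24 torque [0.16 0.72 0.  ]
[521.7 158.6 124.8] [-4.   0.7  3.7] [0.18 0.74 0.  ]
display px 1896 n [-0.455  0.068  0.888] tilt deg 27.4 side -0.1 rms 0.67 centre rel grip e,l,z -6.8 -0.9 29.8
```

View pics/v6.png

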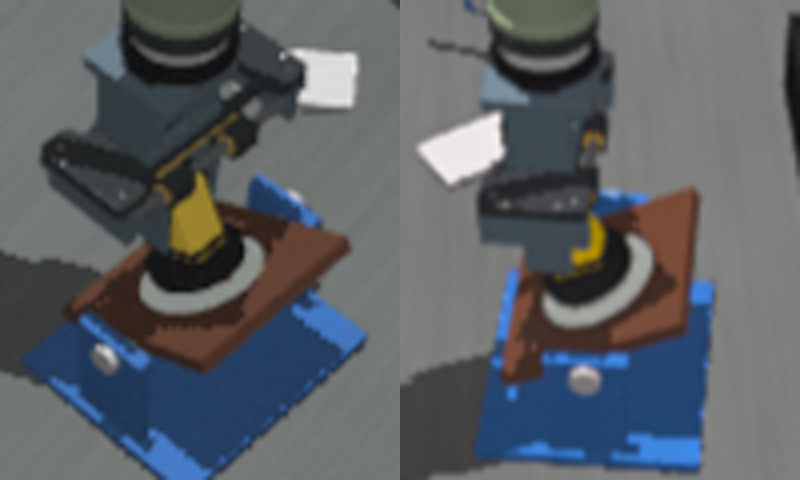

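In both views the base sits flush and concentric on the white spot (left ≈(203,262), right ≈(598,265)). The normal force is ≈7.0 N, meaning a mean press of ≈1.65 mm. Tilt is 27.4° against the plate's 27.4°. The sole is ≈1–2 mm from the spot. Handing in.

```bash
python3 -c "
from workcell import env
print(env.job_done()); s=env.state(); print(s['time_s'],s['ee_pos'],s['force'],s['gripper_width'])"
```

```text
the job is handed in; nothing more can be done
None
the job is handed in; nothing more can be done
```

I gripped the middle-sized gauge, pressed it flush on the bright spot and handed the job in at about 37 s, still holding it. No verdict is reported, so the outcome rests on my own checks.

**What I did:** I picked the gauge up at 15 N and lowered the hold to 10 N while swivelling it. The tool can't tilt, so I swivelled the gauge in the pads by pushing its base against the plate's high end face. I then went back to 15 N, set it down along the plate normal and left the feet at mid-stroke.

**Last checks:**

| Check | Result |
|---|---|
| Tilt, gauge against plate | 27.4° and 27.4° |
| Force on the plate along its normal | about 7 N at the end, about 7.5 N at most in the final pressing |
| Mean foot press | about 1.65 mm of 3 mm |
| Sole to spot centre | about 1–2 mm |

- **Evenness of the feet:** I could not see the feet directly. Backing off in small steps, the force fell smoothly with no sudden drop, so they press in together.
- **What went wrong on the way:** the first try, pivoting the gauge on one foot, tilted it only 5°. The gauge also slid in the pads by a few mm along its height and ended about 9 mm off centre uphill. I measured this and corrected for it.
- **What disagreed:** the outline of the gauge's top measured 39.8 mm instead of 44 mm, because the gripper hid one edge.
- **Not checked:** I did not re-measure the other things on the bench. The arm passed well above them.

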